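# Test-run the fume extractor from its control unit

### The job

Start the fume extractor from the grey control unit on the bench: press down the raised half of the large main rocker until it has tipped fully over, then push the round enable button all the way in (it stays in by itself), and last press the square run key fully down and keep it down: finish while still holding it pressed with the fingers. Do not press a key before its turn, and leave the things standing around where they are.

Things in the scene. Friction and masses are not known exactly. Their poses are not given: they have to be found in the camera images.
- control_unit: flat grey control unit screwed to the bench, 84 (x, front to back) x 286 (y, along the row, to the robot's left) x 36 mm high, with a screw lug at each end. Origin: centre of its underside. On top, 84 mm apart along y, sit three key modules in varying order; the keys are black and differ by shape. Tall printers stand close behind the unit and left of it: come in along the front of the bench.
- main_module: bezel of the main rocker, 66 (x) x 78 (y) x 6 mm, lying on the unit; origin at the centre of its underside, 36 mm above the bench; axes parallel to the unit's (x from the robot's side to the back)
- main_rocker (a joint): tilt of the main rocker, rad: a dished (shallow V) black rocker, 69 mm long along the module's y and 36 mm wide, pivoting 13 mm above the module's origin about the module's x. Off is -0.16: the right half (toward the module's -y) stands up; on is +0.16: that half is down and level, its top then 17 mm above the module's origin. It stays where it is left (stiff hinge, 0.04 N m, so about 2 N near the end of the raised half).
- main_press (a point): point on top of the raised (right) half of the main rocker, 26 mm from the pivot; it moves with the rocker, down by about 8 mm when it tips from off to on
- enable_module: bezel of the enable button, 66 (x) x 78 (y) x 6 mm, lying on the unit; origin at the centre of its underside, 36 mm above the bench; axes parallel to the unit's
- enable_button (a joint): depth of the enable button, m: 0 out, 0.008 fully in. Round black flat-topped button, 36 mm in diameter, standing 21 mm above its bezel when out. It needs about 3 N and stays where it is pushed.
- enable_top (a point): centre of the top of the enable button; moves with it
- run_module: bezel of the run key together with the key on it, 66 (x) x 78 (y) x 6 mm, lying on the unit; origin at the centre of its underside, 36 mm above the bench; axes parallel to the unit's
- run_key (a joint): depth of the run key, m: 0 up, 0.008 fully down. Square black key, 40 x 40 mm, standing 20 mm above its bezel when up. A spring pushes it back: 1.2 N at the top, 4.4 N fully down.
- run_top (a point): centre of the top of the run key; moves with it
- nozzle_tin: bystander: round white tin, 63 mm across, 24 mm high, near the right end of the unit; origin at the centre of its underside
- screwdriver: bystander: screwdriver with an orange handle, lying on the bench left of the unit, 181 mm long along its y, 28 mm high; origin at the centre of its underside
- glue_stick: bystander: glue stick standing upright at the left, 27 mm across, 96 mm high; origin at the centre of its underside
- tape_roll: bystander: roll of tape lying flat behind the unit, 100 mm across, 24 mm high; origin at the centre of its underside

How it is judged:
On the way, in this order (a step that is already met when the one before it is completed fails the run):
1. the main rocker is tipped over to on (value of joint main_rocker above 0.11 rad), for 0.2 s.
2. the enable button is pushed in (value of joint main_rocker above 0.11 rad and value of joint enable_button above 0.006 m), for 0.2 s.
3. the run key is held down by the fingers (all of step 2 and value of joint run_key above 0.006 m and contact force between the fingers and run_module above 1.5 N), for 0.3 s.
At the end, for the whole second after the job is handed in: the main rocker is on (above 0.11 rad of 0.16), the enable button is in (beyond 6 of 8 mm), and the run key is still held down beyond 6 of 8 mm by the fingers, which press on it with more than 1.5 N (all of step 3); the arm keeps its last pose, push and grip.
It fails at once if the enable button is pushed (over 3 mm) before the main rocker is on (value of joint enable_button above 0.003 m and value of joint main_rocker below 0.08 rad).
It fails at once if the run key is pressed (over 3 mm) before the main rocker is on and the enable button is in (value of joint run_key above 0.003 m and (value of joint main_rocker below 0.08 rad or value of joint enable_button below 0.0055 m)).
It fails at once if a bystander (tin, screwdriver, glue stick or roll of tape) is shoved, tipped or lifted (moved more than 20 mm) (distance of any of nozzle_tin, screwdriver, glue_stick, tape_roll from where it was at the start of the episode above 0.02 m).
It also fails if it takes over 42 s, if anything falls off the work surface, if the arm or the gripper's body presses on something with over 40 N, if the wrist force passes 120 N, or if a joint passes its speed limit or range.

### The arm

A 6-joint arm with a two-finger parallel gripper is mounted at the origin on a cart in front of the work surface, level with it; the furniture and walls round the work are solid. World frame = base frame: x ahead of the robot, y to its left, z up, the work surface at z = 0. Lengths are in m, angles in rad, forces in N, time in s.
With the tool pointing down it reaches from about 0.25 to 0.725 m from the base axis. Payload 4 kg.
Tool frame: the origin (TCP) lies at the very end of the fingers, on their centre line; the grasp point (between the pads) lies 19 mm behind it; z points along the fingers, y is the line along which they close (so a half turn about z gives the same grasp; the last joint's range is limited). The gripper opens to 85 mm and grips with 20 to 120 N. Pads are 22 mm wide; open, the fingers measure 114 mm over their backs; the gripper's body (76 mm by 85 mm) begins 54 mm behind the grasp point. The pads swing forward as they close: fully open they stand 13 mm farther back than shut.
Start: joints at [-1.139, 0.241, 0.005, 1.335, 0, 1.571], TCP at [0.209, -0.454, 0.231] pointing down, gripper open.
Joint ranges: [-2.72, 2.72], [-1.05, 1.87], [-1.09, 1.28], [-1.99, 2.15], [-1.42, 1.44], [-3.14, 3.14]. Speed limits (rad/s): [2.79, 2.79, 3.14, 3.14, 3.14, 3.14].

### API

Orientations are given as a unit quaternion [x, y, z, w].
In Python, from workcell import bot, vision, workorder, boxes_of gives the robot as it stands.
- The arm moves only by the tool send_rows, never from a script. Its argument "motion" is text: rows parted by semicolons, each of 5 numbers parted by spaces: the closure, from -1 (fully open) to 1 (shut), so that 0 is half open, then the shift along the tool's x, y, z in cm, then the turn about the tool's z in rad. In form: claw x y z twist; .... A call has 1 to 5 rows; each row is the pose to reach, as a shift and turn from the pose commanded when the call began, along the tool's axes at that moment; what a row does not reach only later rows make up. A row lasts 1/10 s, in which the tool goes at most 50 mm and 8.59 degrees, less where a joint would pass 70% of its speed; a pose out of reach is approached as far as the arm can. A call with a gripper value outside its range is refused whole. The fingers move at their own pace and stop on an object; the grip force is fixed at half the most. Time passes only in rows, so rows that repeat a pose let the fingers close. It gives the time, the measured TCP pose, the force, the opening and the grip force at its end, in the units of the state.
- bot.get_obs(): the state, without advancing time (a new reading comes with each control period).
- vision.camera(name): name is "scene" or "side" or "wrist"; returns the picture (400x640x3 uint8, red, green, blue); there is no depth.
- vision.camera_model(name): a dict with "fov_y" (degrees; the focal length in pixels is half the picture's height over the tangent of half this angle, whatever the lens; pixels are square), "cx", "cy" (the principal point, pixels), "world_from_camera" (4x4, takes a point from camera to world coordinates); the wrist camera has in their place "hand_eye" (4x4, takes a point from camera to tool coordinates, whose origin is the TCP and whose axes are the flange's). Camera axes: x right, y down, z forward; pixel columns grow to the right and rows downward; lengths in m; the calibration is good to about 2 mm. A picture is of the moment at which its call begins: read the wrist's pose just before it. camera_model takes no time and is no camera call.
- workorder.job_done(): hands the job in; it is judged then, once.
Trained networks look in the newest picture that a camera, given by its name, has taken for a name from the list of things; names that differ only in an ending like _2 or _b are one class to them, and where a whole thing is asked for, a point or a joint stands for the part that bears it (a point fixed in the world has none). Each returns a list of dicts, best first, with "conf" (0 to 1); they miss things now and then, are a little off and sometimes report something else, mostly with a low value. They report only what shows in the picture. A call takes as long as a camera call.
- boxes_of(camera, target): "rect" ([centre column, centre row, width, height] in pixels, round what is visible of it).
The state is a dict: "clock": time; "joint_pos": joint angles; "joint_vel": joint speeds; "tau": joint torques, N m; "eef_pos": TCP position; "tool_rot": TCP orientation; "ft_force": force on the tool from outside, world axes, zero at the start; "ft_torque": the same for the moment, N m; "grip_width": finger opening in m; "grasp_force": force on a finger pad.
Only numpy, scipy, OpenCV 4.12 (cv2) and the standard library are available. Lean on these libraries where they do the work, as an engineer would, in place of code of your own. Each camera call takes 0.05 s, during which the arm holds its last target. There are 200 camera calls.

## Working session

There is one attempt and no reset: what is moved stays moved. The work goes in short steps, Python scripts to look and compute and a tool call to move; the robot and the scene stay as the last step left them, time stands still between calls to the robot, and variables do not carry over. Pictures are saved under pics/ and viewed, at most 10 in all, crops included, and the job is handed in when it is done.

Besides the shell and the picture viewer there is one more tool, called after ">>>" as name(argument=value, ...) on one line, values as JSON. send_rows: Moves the arm, as the interface text tells. Its arguments: {"type":"object","properties":{"motion":{"type":"string"}},"required":["motion"]}

```bash
mkdir -p pics
cat > h.py <<'E'
import numpy as np, cv2
from workcell import bot, vision, workorder, boxes_of
from scipy.spatial.transform import Rotation as R
def cam(n):
    m=vision.camera_model(n); f=200/np.tan(np.radians(m["fov_y"])/2)
    if "world_from_camera" in m: T=np.array(m["world_from_camera"])
    else:
        o=bot.get_obs(); W=np.eye(4); W[:3,:3]=R.from_quat(o["tool_rot"]).as_matrix(); W[:3,3]=o["eef_pos"]; T=W@np.array(m["hand_eye"])
    return f,m["cx"],m["cy"],T
def onplane(c,u,v,z):
    f,cx,cy,T=c; d=T[:3,:3]@np.array([(u-cx)/f,(v-cy)/f,1]); p=T[:3,3]; return p+d*(z-p[2])/d[2]
def proj(c,p):
    f,cx,cy,T=c; q=T[:3,:3].T@(np.array(p)-T[:3,3]); return [cx+f*q[0]/q[2],cy+f*q[1]/q[2]]
E
python3 - <<'E'
from h import *
np.set_printoptions(precision=4,suppress=True)
o=bot.get_obs(); print(o["clock"],o["eef_pos"],R.from_quat(o["tool_rot"]).as_matrix())
for n in ["scene","side"]:
    cv2.imwrite(f"pics/{n}0.png",vision.camera(n)[:,:,::-1]); c=cam(n); print(n,c, [k for k in vision.camera_model(n)])
    for t,z in [("main_rocker",.053),("enable_button",.063),("run_key",.062),("main_module",.042),("enable_module",.042),("run_module",.042),("control_unit",.02)]:
        for b in boxes_of(n,t)[:2]: print(t,round(b["conf"],2),np.array(b["rect"]),onplane(c,*b["rect"][:2],z))
print(bot.get_obs()["clock"])
E
```

```text
0.0 [ 0.209  -0.4535  0.2304] [[ 0.9082  0.4185 -0.0009]
 [ 0.4185 -0.9082  0.0019]
 [ 0.     -0.0021 -1.    ]]
scene (np.float64(490.7530704472111), 321.69446602140016, 201.79610926615982, array([[-0.8114, -0.4406,  0.384 , -0.0604],
       [-0.5842,  0.5904, -0.557 ,  0.8103],
       [ 0.0187, -0.6762, -0.7365,  1.1771],
       [ 0.    ,  0.    ,  0.    ,  1.    ]])) ['fov_y', 'cx', 'cy', 'world_from_camera']
main_rocker 0.8 [361.5 201.7  17.3  17.6] [ 0.4264 -0.1144  0.053 ]
enable_button 0.43 [346.5 218.4  13.3   8.4] [ 0.4215 -0.0219  0.063 ]
run_key 0.6 [375.6 183.4  17.3  12.5] [ 0.4293 -0.2013  0.062 ]
run_key 0.43 [377.4 189.5  24.2  22.8] [ 0.4104 -0.1815  0.062 ]
main_module 0.64 [361.  203.4  30.4  25.4] [ 0.4285 -0.1164  0.042 ]
main_module 0.42 [360.9 212.1  70.   66.7] [ 0.4091 -0.0855  0.042 ]
enable_module 0.94 [345.5 219.9  30.3  25.4] [ 0.4297 -0.0308  0.042 ]
run_module 0.72 [377.6 189.3  29.   20.6] [ 0.4188 -0.2004  0.042 ]
control_unit 0.62 [361.9 211.9  70.9  67.6] [ 0.4162 -0.1055  0.02  ]
side (np.float64(461.4756705569768), 325.9222797272803, 207.1816692756
[... 158 characters left out ...]
 0.    ,  0.    ,  1.    ]])) ['fov_y', 'cx', 'cy', 'world_from_camera']
main_rocker 0.43 [356.2 186.8   8.7  20.3] [ 0.4206 -0.1185  0.053 ]
enable_button 0.43 [353.3 204.8   9.2  11.2] [ 0.4258 -0.0143  0.063 ]
enable_button 0.39 [353.4 198.9  26.5  61.8] [ 0.4273 -0.0443  0.063 ]
run_key 0.39 [358.4 172.4  10.5   7.4] [ 0.4165 -0.1904  0.062 ]
main_module 0.64 [355.9 188.1  17.9  22.6] [ 0.4215 -0.1221  0.042 ]
enable_module 0.61 [354.  204.8  14.4  21.5] [ 0.4235 -0.0335  0.042 ]
run_module 0.79 [356.1 175.3  20.9  17.4] [ 0.425  -0.1935  0.042 ]
control_unit 0.83 [352.6 196.1  29.4  64.2] [ 0.4321 -0.0986  0.02  ]
control_unit 0.36 [355.4 200.9   7.9   9.7] [ 0.4197 -0.0742  0.02  ]
0.8
```

```bash
python3 -c "
import cv2
a=cv2.imread('pics/scene0.png')[120:300,250:490];b=cv2.imread('pics/side0.png')[100:280,250:490]
import numpy as np
cv2.imwrite('pics/c.png',cv2.resize(np.vstack([a]),None,fx=3.3,fy=3.3,interpolation=2));cv2.imwrite('pics/d.png',cv2.resize(b,None,fx=3.3,fy=3.3,interpolation=2))"
```

```text
(no output)
```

View pics/c.png

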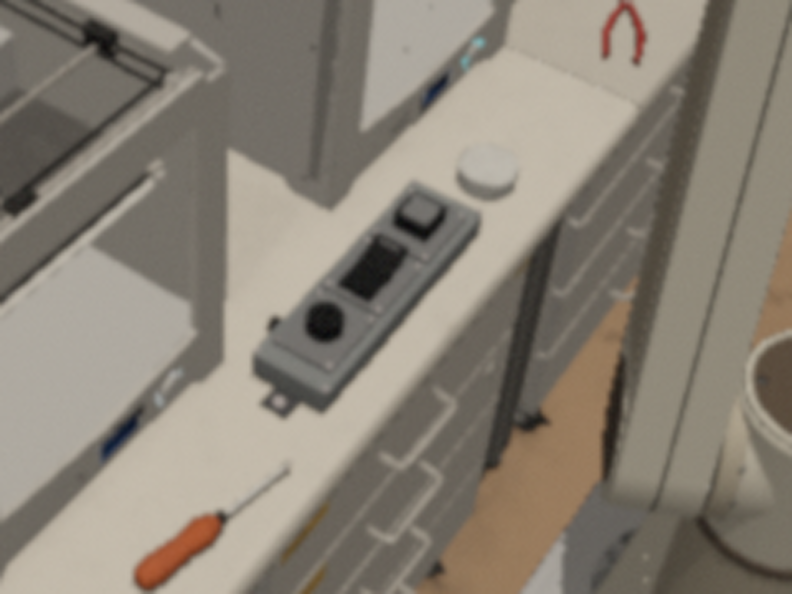

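View pics/d.png

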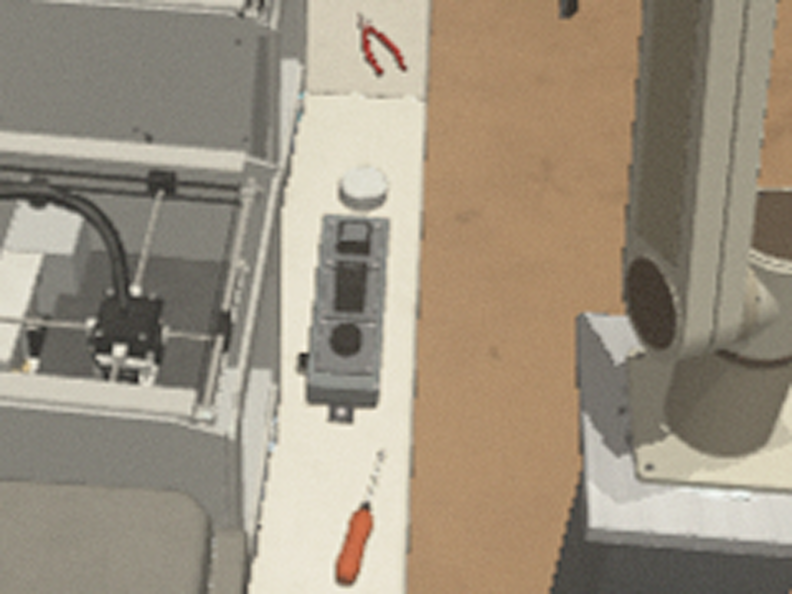

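The scene view shows the order from the left as enable (crop pixel 324,320), main (372,267) and run (420,213). The tin is at the right end, the printers are behind, and the screwdriver is at lower left. The networks agree. I'll move in along the front and look with the wrist camera.

>>> send_rows(motion="0 3.2 -3.1 -0.3 0.1; 0.5 6.4 -6.2 -0.6 0.2; 1 9.7 -9.3 -1 0.3; 1 12.9 -12.4 -1.3 0.43; 1 16 -15.4 -1.6 0.43")

```text
clock: 1.3
eef_pos: [0.2904, -0.2458, 0.2476]
tool_rot: [1.0, -0.001, 0.0, 0.0]
ft_force: [1.0, -0.4, 0.5]
grip_width: 0.0124
grasp_force: 0.0
```

Run:
```python
from h import *
np.set_printoptions(precision=4,suppress=True)
o=bot.get_obs(); c=cam("wrist");print(o["clock"],o["eef_pos"],R.from_quat(o["tool_rot"]).as_matrix(),c,np.array(vision.camera_model("wrist")["hand_eye"]),o["grip_width"])
for p in [(.4266,-.032,.042),(.425,-.117,.042),(.422,-.197,.042)]: print(proj(c,p))
```

```text
1.3 [ 0.2904 -0.2458  0.2476] [[ 1.     -0.0012  0.0008]
 [-0.0012 -1.     -0.0004]
 [ 0.0008  0.0004 -1.    ]] (np.float64(340.3561128837863), 318.4261080139243, 200.6181618286447, array([[-0.0012, -0.9522, -0.3054,  0.3692],
       [-1.    ,  0.0013, -0.0003, -0.2457],
       [ 0.0007,  0.3054, -0.9522,  0.3894],
       [ 0.    ,  0.    ,  0.    ,  1.    ]])) [[ 0.     -0.952  -0.3061  0.0789]
 [ 1.     -0.      0.0002 -0.0001]
 [-0.0002 -0.3061  0.952  -0.1418]
 [ 0.      0.      0.      1.    ]] 0.012436987475042247
[np.float64(85.87077041612497), np.float64(26.263024636993975)]
[np.float64(178.46013958084376), np.float64(28.07951897251334)]
[np.float64(265.4056895010997), np.float64(31.5702109736213)]
```

>>> send_rows(motion="1 1.7 -4.2 0 0; 1 3.3 -8.3 0 0; 1 5 -12.6 0 0; 1 5 -12.6 0 0; 1 5 -12.6 0 0")

```text
clock: 1.8
eef_pos: [0.3402, -0.1202, 0.2475]
tool_rot: [1.0, 0.003, 0.0, 0.0]
ft_force: [-0.4, -1.2, -0.7]
grip_width: -0.0001
grasp_force: 0.0
```

Run:
```python
from h import *
np.set_printoptions(precision=4,suppress=True)
o=bot.get_obs(); c=cam("wrist");print(o["clock"],o["eef_pos"],o["joint_pos"],o["grip_width"],o["ft_force"])
im=vision.camera("wrist"); cv2.imwrite("pics/w1.png",im[:,:,::-1])
for t,z in [("main_rocker",.053),("enable_button",.063),("run_key",.062),("main_module",.042),("enable_module",.042),("run_module",.042),("nozzle_tin",.024)]:
    for b in boxes_of("wrist",t)[:2]: print(t,round(b["conf"],2),np.array(b["rect"]),onplane(c,*b["rect"][:2],z))
```

```text
1.8 [ 0.3402 -0.1202  0.2475] [-0.3392 -0.0453 -0.2744  1.3412 -0.0005  2.7964] -7.143650165907085e-05 [-0.3763 -1.239  -0.7488]
enable_button 0.71 [229.4  83.8  41.5  43.3] [ 0.425  -0.0391  0.063 ]
enable_button 0.59 [ 66.8 118.6 133.6  37. ] [0.3934 0.115  0.063 ]
run_key 0.66 [415.5  84.9  54.   45.2] [ 0.4251 -0.2082  0.062 ]
run_key 0.25 [ 65.  115.6 130.1  39.4] [0.396  0.1168 0.062 ]
main_module 0.75 [323.1  82.2  85.5  74.9] [ 0.4274 -0.1243  0.042 ]
enable_module 0.76 [232.5  83.5  84.   68.8] [ 0.4257 -0.0369  0.042 ]
run_module 0.6 [409.8  84.1  81.9  73.6] [ 0.4262 -0.208   0.042 ]
nozzle_tin 0.9 [528.   90.6  70.9  66.7] [ 0.421  -0.3339  0.024 ]
```

View pics/w1.png

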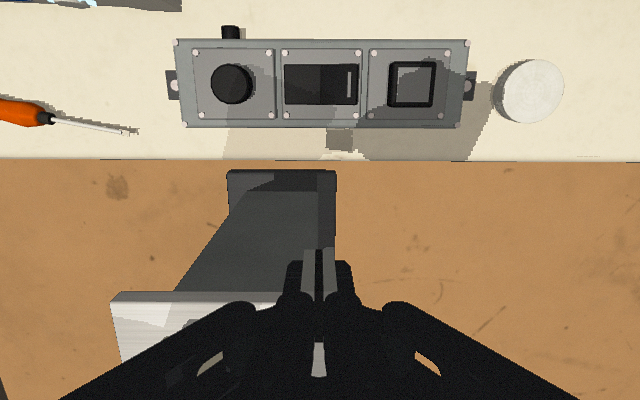

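The wrist view shows the enable button at (231,83), the rocker at (320,84) and the run key at (411,84), with the tin on the right at (528,90). Next I'll check how far back the printers are, to choose the tool's turn.

Run:
```python
from h import *
np.set_printoptions(precision=3,suppress=True)
c=cam("scene")
for q in [(220,375),(10,550),(330,207),(230,150),(505,50)]: print(q,onplane(c,250+q[0]/3.3,120+q[1]/3.3,0))
w=cam("wrist")
for q in [(180,12),(60,10),(0,5),(320,162)]: print(q,onplane(w,*q,0))
for q,z in [((231,83),.063),((350,84),.06),((411,84),.062),((231,33),.0)]: print(q,onplane(w,*q,z))
```

```text
(220, 375) [0.488 0.037 0.   ]
(10, 550) [0.519 0.297 0.   ]
(330, 207) [ 0.528 -0.208  0.   ]
(230, 150) [ 0.66  -0.216  0.   ]
(505, 50) [ 0.507 -0.536  0.   ]
(180, 12) [0.495 0.019 0.   ]
(60, 10) [0.497 0.141 0.   ]
(0, 5) [0.502 0.2   0.   ]
(320, 162) [ 0.34  -0.124  0.   ]
(231, 83) [ 0.426 -0.043  0.063]
(350, 84) [ 0.425 -0.151  0.06 ]
(411, 84) [ 0.425 -0.206  0.062]
(231, 33) [ 0.476 -0.032  0.   ]
```

>>> send_rows(motion="1 0 1 0 -0.15; 1 0 2 0 -0.3; 1 0 3.1 0 -0.45; 1 2 3.1 2 -0.6; 1 3 3.1 4 -0.75")

```text
clock: 2.7
eef_pos: [0.3714, -0.1535, 0.2074]
tool_rot: [0.929, 0.369, 0.001, 0.001]
ft_force: [0.2, 0.3, 0.8]
grip_width: -0.0
grasp_force: 0.0
```

>>> send_rows(motion="1 0 0 0 -0.15; 1 0 0 0 -0.3; 1 0 0 0 -0.45; 1 0 0 0 -0.6; 1 0 0 0 -0.75")

```text
clock: 3.2
eef_pos: [0.3697, -0.1527, 0.2072]
tool_rot: [0.729, 0.684, -0.0, -0.0]
ft_force: [-0.1, -0.5, -0.4]
grip_width: -0.0001
grasp_force: 0.0
```

>>> send_rows(motion="1 0 0 0 -0.07; 1 0 0 0 -0.07; 1 0 0 0 -0.07")

```text
clock: 3.5
eef_pos: [0.3698, -0.1525, 0.2073]
tool_rot: [0.708, 0.707, -0.0, -0.0]
ft_force: [0.1, -0.1, 0.6]
grip_width: 0.0001
grasp_force: 0.0
```

Run:
```python
from h import *
np.set_printoptions(precision=4,suppress=True)
o=bot.get_obs(); M=R.from_quat(o["tool_rot"]).as_matrix(); print(o["clock"],o["eef_pos"],o["joint_pos"],o["ft_force"]);print(M)
print("shift cm",100*M.T@(np.array([.421,-.151,.08])-o["eef_pos"]))
```

```text
3.5 [ 0.3698 -0.1525  0.2073] [-0.3912  0.0563 -0.2785  1.2361 -0.      1.1811] [ 0.1232 -0.1198  0.5569]
[[ 0.0015  1.     -0.0001]
 [ 1.     -0.0015  0.    ]
 [ 0.     -0.0001 -1.    ]]
shift cm [ 0.1593  5.1208 12.7271]
```

Descend to z≈0.08 above the raised half.

>>> send_rows(motion="1 0.1 2.5 3 0; 1 0.1 5.1 6.5 0; 1 0.1 5.1 10 0; 1 0.1 5.1 12.7 0; 1 0.1 5.1 12.7 0")

```text
clock: 4.0
eef_pos: [0.4177, -0.15, 0.0768]
tool_rot: [0.707, 0.707, -0.002, -0.004]
ft_force: [-1.1, -0.2, 0.9]
grip_width: 0.0002
grasp_force: 0.0
```

Run:
```python
from h import *
np.set_printoptions(precision=4,suppress=True)
o=bot.get_obs(); c=cam("wrist");print(o["clock"],o["eef_pos"],o["ft_force"])
im=vision.camera("wrist"); cv2.imwrite("pics/w2.png",im[:,:,::-1])
```

```text
4.0 [ 0.4177 -0.15    0.0768] [-1.1185 -0.2321  0.9011]
```

View pics/w2.png

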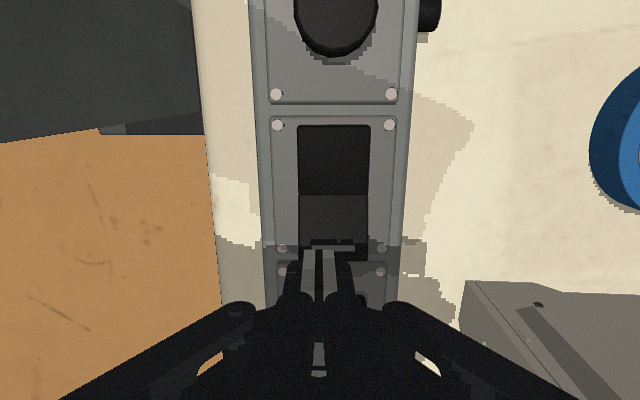

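The fingers hang over the raised half: its pivot line is at row 195, its right end at about row 260 and the fingertips at (320,250). Now I'll check the numbers.

Run:
```python
from h import *
np.set_printoptions(precision=4,suppress=True)
c=cam("wrist")
for q,z in [((334,195),.05),((334,126),.05),((334,247),.06),((298,190),.05),((370,190),.05),((335,2),.063),((334,104),.042),((333,114),.042)]: print(q,onplane(c,*q,z))
print(proj(c,bot.get_obs()["eef_pos"]))
```

```text
(334, 195) [ 0.4278 -0.1238  0.05  ]
(334, 126) [ 0.4273 -0.0884  0.05  ]
(334, 247) [ 0.4277 -0.149   0.06  ]
(298, 190) [ 0.4089 -0.1211  0.05  ]
(370, 190) [ 0.4465 -0.1211  0.05  ]
(335, 2) [ 0.4265 -0.0372  0.063 ]
(334, 104) [ 0.4274 -0.0782  0.042 ]
(333, 114) [ 0.427  -0.0831  0.042 ]
[np.float64(317.3981867380365), np.float64(267.739036866552)]
```

>>> send_rows(motion="1 0 0.4 0.6 0; 1 0 0.4 1.2 0; 1 0 0.4 1.8 0; 1 0 0.4 2.3 0; 1 0 0.4 2.6 0")

```text
clock: 4.55
eef_pos: [0.4255, -0.1515, 0.0545]
tool_rot: [0.707, 0.707, 0.0, 0.001]
ft_force: [1.4, -1.6, 1.1]
grip_width: -0.0002
grasp_force: 0.8
```

>>> send_rows(motion="1 0 0 0.1 0; 1 0 0 0.1 0; 1 0 0 0.1 0")

```text
clock: 4.85
eef_pos: [0.4246, -0.1508, 0.0532]
tool_rot: [0.707, 0.707, 0.0, -0.0]
ft_force: [0.4, -0.8, 0.4]
grip_width: -0.0001
grasp_force: 0.0
```

>>> send_rows(motion="1 0 0 0.15 0; 1 0 0 0.3 0; 1 0 0 0.3 0; 1 0 0 0.3 0")

```text
clock: 5.25
eef_pos: [0.4249, -0.1509, 0.0525]
tool_rot: [0.707, 0.708, 0.0, 0.0]
ft_force: [-6.8, 2.2, 19.9]
grip_width: 0.0003
grasp_force: 10.2
```

The rocker is hard against its stop. Lift and go to the enable button.

>>> send_rows(motion="1 0 0 -2 0; 1 0 0 -4 0; 1 2 0 -4 0; 1 2 0 -4 0; 1 2 0 -4 0")

```text
clock: 5.75
eef_pos: [0.4246, -0.1309, 0.0901]
tool_rot: [0.706, 0.708, -0.0, -0.0]
ft_force: [-0.7, 0.6, -0.5]
grip_width: 0.0
grasp_force: 0.0
```

Run:
```python
from h import *
np.set_printoptions(precision=4,suppress=True)
o=bot.get_obs(); c=cam("wrist");print(o["clock"],o["eef_pos"],o["ft_force"])
im=vision.camera("wrist"); cv2.imwrite("pics/w3.png",im[:,:,::-1])
for t,z in [("enable_button",.063),("enable_module",.042)]:
    for b in boxes_of("wrist",t)[:2]: print(t,round(b["conf"],2),np.array(b["rect"]),onplane(c,*b["rect"][:2],z))
```

```text
5.75 [ 0.4246 -0.1309  0.0901] [-0.7442  0.6268 -0.534 ]
enable_button 0.68 [316.6  58.9  74.9  88.7] [ 0.424  -0.0382  0.063 ]
enable_button 0.41 [318.8 211.8  68.1  97.7] [ 0.4252 -0.1128  0.063 ]
enable_module 0.94 [319.3  70.  132.2 140.1] [ 0.4253 -0.0419  0.042 ]
```

View pics/w3.png

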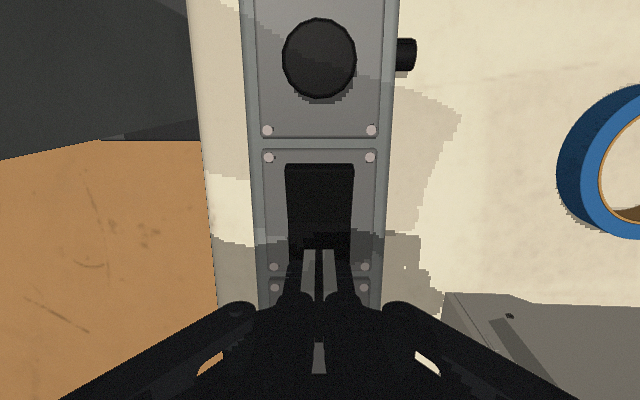

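The rocker has tipped: its left half now stands up. The button is centred at (318,58), or y≈-0.039.

>>> send_rows(motion="1 4 0 0 0; 1 8 0 0 0; 1 9.2 0 0 0; 1 9.2 0 1 0; 1 9.2 0 2 0")

```text
clock: 6.4
eef_pos: [0.4251, -0.0396, 0.0696]
tool_rot: [0.707, 0.708, -0.0, 0.0]
ft_force: [-0.3, -1.3, -0.4]
grip_width: 0.0001
grasp_force: 0.0
```

>>> send_rows(motion="1 0 0 0.5 0; 1 0 0 1 0; 1 0 0 1.5 0; 1 0 0 1.8 0; 1 0 0 1.8 0")

```text
clock: 6.9
eef_pos: [0.4244, -0.04, 0.0548]
tool_rot: [0.707, 0.707, -0.0, 0.0]
ft_force: [-11.6, -0.1, 28.2]
grip_width: -0.0
grasp_force: 14.2
```

Fully in. Lift and travel to the run key.

>>> send_rows(motion="1 0 0 -1 0; 1 0 0 -3.8 0; 1 -4 0 -3.8 0; 1 -8 0 -3.8 0; 1 -12 0 -3.8 0")

```text
clock: 7.4
eef_pos: [0.4255, -0.1607, 0.0907]
tool_rot: [0.706, 0.708, 0.0, 0.001]
ft_force: [0.1, 0.6, 0.4]
grip_width: 0.0002
grasp_force: 0.0
```

>>> send_rows(motion="1 -1 0 0 0; 1 -1 0 0 0; 1 -1 0 0 0")

```text
clock: 7.7
eef_pos: [0.4246, -0.1686, 0.09]
tool_rot: [0.707, 0.707, 0.0, -0.001]
ft_force: [-0.6, 0.1, 0.4]
grip_width: -0.0001
grasp_force: 0.0
```

Run:
```python
from h import *
np.set_printoptions(precision=4,suppress=True)
o=bot.get_obs(); c=cam("wrist");print(o["clock"],o["eef_pos"],o["ft_force"])
im=vision.camera("wrist"); cv2.imwrite("pics/w4.png",im[:,:,::-1])
for n in ("scene","side"):
  vision.camera(n);c=cam(n)
  for t,z in [("run_key",.062),("run_module",.042)]:
    for b in boxes_of(n,t)[:1]: print(t,round(b["conf"],2),onplane(c,*b["rect"][:2],z))
```

```text
7.7 [ 0.4246 -0.1686  0.09  ] [-0.5589  0.0537  0.4176]
run_module 0.65 [ 0.4236 -0.2053  0.042 ]
run_key 0.38 [ 0.4177 -0.1845  0.062 ]
run_module 0.65 [ 0.4233 -0.1989  0.042 ]
```

View pics/w4.png

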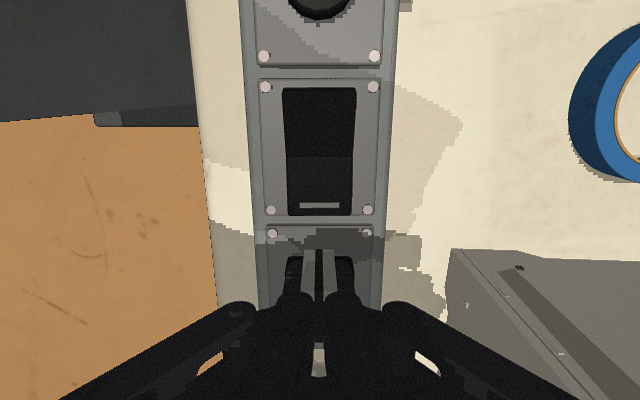

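The wrist view confirms the rocker is on and the enable button is lower. The run key's near edge is at row 257. I'll press it at y≈-0.207.

>>> send_rows(motion="1 -2 0 0 0; 1 -3.8 0 0 0; 1 -3.8 0 1 0; 1 -3.8 0 2 0; 1 -3.8 0 2.6 0")

```text
clock: 8.55
eef_pos: [0.4239, -0.2059, 0.0628]
tool_rot: [0.707, 0.708, -0.0, -0.001]
ft_force: [-0.5, 1.0, -0.7]
grip_width: 0.0
grasp_force: 0.0
```

>>> send_rows(motion="1 0 0 0.4 0; 1 0 0 0.8 0; 1 0 0 1.1 0; 1 0 0 1.3 0; 1 0 0 1.3 0")

```text
clock: 9.05
eef_pos: [0.4244, -0.2062, 0.0537]
tool_rot: [0.707, 0.708, 0.0, -0.0]
ft_force: [-8.1, 4.9, 22.3]
grip_width: -0.0
grasp_force: 11.2
```

>>> send_rows(motion="1 0 0 0 0; 1 0 0 0 0; 1 0 0 0 0; 1 0 0 0 0; 1 0 0 0 0")

```text
clock: 9.55
eef_pos: [0.4245, -0.2062, 0.0537]
tool_rot: [0.707, 0.708, 0.0, -0.0]
ft_force: [-8.1, 6.0, 21.3]
grip_width: 0.0
grasp_force: 11.1
```

```bash
python3 -c "
from workcell import workorder
print(workorder.job_done())"
```

```text
the job is handed in; nothing more can be done
None
```

I handed the job in with the main rocker tipped on, the enable button pushed fully in and the run key still held down by the fingers at about 21 N; the judge's verdict was not shown.

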